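# Shut and pin the drill jig

## Robot

A 6-joint arm with a two-finger parallel gripper is mounted at the origin on the work surface. World frame = base frame: x ahead of the robot, y to its left, z up, the work surface at z = 0. Lengths are in mm, angles in rad, forces in N, time in s.
With the tool pointing down it reaches from about 275 to 825 mm from the base axis. Payload 5.2 kg.
Tool frame: the origin (TCP) lies at the very end of the fingers, on their centre line; the grasp point (between the pads) lies 19 mm behind it; z points along the fingers, y is the line along which they close (so a half turn about z gives the same grasp; the last joint's range is limited). The gripper opens to 93 mm and grips with 3 to 60 N. Pads are 15 mm wide; open, the fingers measure 128 mm over their backs; the gripper's body (75 mm by 188 mm) begins 65 mm behind the grasp point.
Start: joints at [-0.203, 0.259, 1.535, -0, 1.348, -0.203], TCP at [550.005, 0.023, 218.653] pointing down, gripper open.
Joint ranges: [-3.14, 3.14], [-0.91, 2.08], [0.19, 2.58], [-1.22, 4.36], [0.22, 2.71], [-3.12, 3.12]. Speed limits (rad/s): [2.57, 2.57, 3.14, 3.14, 3.14, 3.14].

## Interface

Orientations are given as [roll, pitch, yaw] about the fixed x, y, z axes, in that order (R = Rz(yaw) Ry(pitch) Rx(roll)).
In Python, from bench import robot gives the robot as it stands. The module is installed in compiled form; this text tells all that it offers. Calls block until the motion is done:
- robot.move_ptp(position, orientation): joint-space move of the TCP to a pose.
- robot.move_linear(position, ori=None, speed=150, f_stop=None): straight line of the TCP; ori=None keeps the orientation; speed is the mean speed in mm/s. With f_stop (N) it stops when the force on the tool has changed by that much, and returns True; else False.
- robot.move_j(angles): joint-space move.
- robot.move_gripper(opening): opening from 0.0 (shut) to 1.0 (fully open); the grip force is fixed at half the most; returns when the fingers have stopped.
- robot.sleep(seconds).
- robot.inverse_kinematics(position, orientation): joint angles nearest the present ones, or None.
- robot.get_image(name): name is "scene" or "side" or "wrist"; returns a dict with "img" (480x640x3 uint8, blue, green, red), "fovy" (degrees; the focal length in pixels is half the picture's height over the tangent of half this angle, whatever the lens; pixels are square), "cx", "cy" (the principal point, pixels), "k1" (the pictures are not rectified: a ray, as slopes to the right and down, at radius r is drawn at 1 + k1 r^2 times it, then the intrinsics apply), "eye" and "orientation" of the camera in the world. Camera axes: x right, y down, z forward; pixel columns grow to the right and rows downward; lengths in mm; the calibration is good to about 2 mm. A picture is of the moment at which its call begins. There is no depth.
A pose or a line that the arm cannot do raises robot.MotionError and nothing moves.
- robot.hand_in(): hands the job in; it is judged then, once.
Readings, each from a call of its own:
- robot.current_t(): time.
- robot.current_qpos(): joint angles.
- robot.current_joint_vel(): joint speeds.
- robot.current_joint_efforts(): joint torques, N m.
- robot.current_tcp_pos(): TCP position.
- robot.current_eef_rot(): TCP orientation.
- robot.current_contact_force(): force on the tool from outside, world axes, zero at the start.
- robot.current_ft_torque(): the same for the moment, N m.
- robot.current_gripper_width(): opening from 0.0 (shut) to 1.0 (fully open).
- robot.current_finger_force(): force on a finger pad.
Only numpy, scipy, OpenCV 4.12 (cv2) and the standard library are available. Lean on these libraries where they do the work, as an engineer would, in place of code of your own. Each camera call takes 0.05 s, during which the arm holds its last target. There are 200 camera calls.

## Task

Close the hinged leaf of the tilted drill jig: push it down (the red pad is the place to push), firmly but without hammering it, until the spring catch clicks over its nose and keeps it shut by itself with your hand off it. Then take the orange-handled lock pin from its green block and push it fully home, collar against the leaf, through the leaf and into the jig body, and let go. Do not disturb the V-block, wrench or oil bottle.

Things in the scene. Friction and masses are not known exactly. Their poses are not given: they have to be found in the camera images.
- jig: Dark steel drill jig on a steel sine plate (215 x 130 mm), fixed. Origin under the base plate; z up, x to the high, hinged end. Its flat face slopes down 32 degrees towards -x (the robot), so its normal leans 32 degrees from vertical. Beyond the low end a blue catch post, 40 mm wide, rises 12 mm above the shut leaf; its near side is 41 mm from the leaf pad's centre, its brass spring ball 22 mm.
- jig_hole (a point): Centre of the mouth of the 13 mm hole in the jig body for the lock pin, on the sloping face (40 mm deep, right through, square to the face). It lies under the leaf; its point axes are the jig's, not tilted.
- leaf (a joint): Angle of the aluminium leaf, rad: 0 shut on the jig face, 1.25 fully open; starts half open. A spring (0.5 N m/rad, rest at 1.0) opens it against hinge friction (0.2 N m): let go unlatched it springs back to about 0.3. The ball meets the nose near 0.08; forcing it past takes up to about 20 N at the pad, then the force drops and the leaf lands on its stop at 0 and stays.
- leaf_hinge (a point): Middle of the hinge axis at the jig's high end, 68 mm along jig x and 144 mm above the bench. Axes move with the leaf: -x runs from the hinge along the leaf to its nose, y is the hinge axis, z is square to the leaf, out of its upper face. Opening turns the leaf by the joint angle about +y.
- leaf_pad (a point): Centre of the red pad (30 x 34 mm) on the upper face of the leaf by its free end, 147 mm from the hinge axis and 4 mm above it in the leaf's frame; same axes as leaf_hinge. The leaf is 8 mm thick, 100 mm wide; its nose ends 172 mm from the hinge. When shut, the pad is 70 mm above the bench.
- leaf_hole (a point): Centre of the 13 mm lock pin hole at the leaf's upper face, 128 mm from the hinge and 30 mm towards leaf +y, a plain hole (the three brass-rimmed bushings are not it); same axes as leaf_hinge. When shut it lines up with jig_hole, and the hole's axis is the leaf's z, 32 degrees from vertical; its mouth is then 80 mm above the bench.
- pin: Loose lock pin, 90 mm long, 60 g: 10 mm steel shank 40 mm long with an 8 mm tapered tip, a 20 mm collar 5 mm thick, then a round orange handle 15 mm across and 45 mm long. Origin at the tip, z along the pin towards the handle. It stands upright in the green block, collar on the block's top.
- pin_collar (a point): Centre of the underside of the pin's collar, 40 mm above the tip; it touches the leaf when the pin is fully home.
- pin_block: Green block 70 x 70 x 45 mm tall, fixed, with a 13 mm hole in its middle in which the pin stands. Origin at the centre of its underside. Left or right of the jig.
- v_block: Loose steel V-block 70 x 60 x 45 mm, a bystander, on the other side of the jig. Origin at the centre of its underside.
- wrench: Loose wrench 180 mm long lying on the bench behind the jig, a bystander; origin at its middle on the bench.
- oil_bottle: Loose yellow oil bottle, 56 mm across, 150 mm tall, a bystander behind the jig to one side. Origin at the centre of its base.
Not all that is in view belongs to the job. What is meant by the pin is not pink or turquoise, and is the smaller of those in its own colour.

How it is judged (in metres and radians):
On the way, in this order (a step that is already met when the one before it is completed fails the run):
1. the leaf is shut and the catch alone holds it, the robot off the jig (value of joint leaf below 0.035 rad and contact force between each of the arm, the fingers and jig below 0.3 N), for 0.3 s.
2. the lock pin is fully home through leaf and jig (value of joint leaf below 0.035 rad and distance between pin_collar and leaf_hole below 0.006 m and angle between the z axis of pin and the z axis of leaf_hole, either way round below 0.12 rad), for 0.2 s.
At the end, for the whole second after the job is handed in: The leaf is shut (within 0.035 rad) and the pin stands in its hole through leaf and jig, collar within 6 mm of the leaf hole's mouth and within 0.12 rad of the hole's axis, released and at rest (all of step 2 and linear speed of pin below 0.02 m/s and contact force between the fingers and pin below 0.2 N); the robot touches nothing.
It fails at once if the leaf is hammered or forced (over 90 N) (contact force between the fingers and jig above 90 N).
It fails at once if the v block is moved more than 30 mm (distance of v_block from where it was at the start of the episode above 0.03 m).
It fails at once if the wrench is moved more than 30 mm (distance of wrench from where it was at the start of the episode above 0.03 m).
It fails at once if the oil bottle is moved more than 30 mm (distance of oil_bottle from where it was at the start of the episode above 0.03 m).
It also fails if it takes over 54 s, if anything falls off the work surface, if the arm or the gripper's body presses on something with over 40 N, if the wrist force passes 120 N, or if a joint passes its speed limit or range.

## Working session

There is one attempt and no reset: what is moved stays moved. The work goes in short steps, each a Python script; the robot and the scene stay as the last script left them, time stands still between calls to the robot, and variables do not carry over. Pictures are saved under pics/ and viewed, at most 10 in all, crops included, and the job is handed in when it is done.

```bash
mkdir -p pics; cat > h.py <<'E'
import numpy as np, cv2
from scipy.spatial.transform import Rotation as R
from bench import robot
def rot(o): 
    o=np.asarray(o,float); return R.from_euler('xyz',o).as_matrix() if o.ndim==1 and o.size==3 else (R.from_quat(o).as_matrix() if o.size==4 else o.reshape(3,3))
def ray(c,u,v):
    h=c['img'].shape[0]; f=h/2/np.tan(np.radians(c['fovy'])/2)
    K=np.array([[f,0,c['cx']],[0,f,c['cy']],[0,0,1]])
    p=cv2.undistortPoints(np.array([[[u,v]]],float),K,np.array([c['k1'],0,0,0.]),None,None,None)[0,0] 
    d=rot(c['orientation'])@np.array([p[0],p[1],1]); return np.asarray(c['eye'],float),d/np.linalg.norm(d)
def plane(c,u,v,z):
    e,d=ray(c,u,v); return e+d*(z-e[2])/d[2]
def proj(c,P):
    h=c['img'].shape[0]; f=h/2/np.tan(np.radians(c['fovy'])/2)
    q=rot(c['orientation']).T@(np.asarray(P,float)-c['eye']); s=q[:2]/q[2]; s=s*(1+c['k1']*(s@s)); return s*f+[c['cx'],c['cy']]
def tri(rs):
    A=0;b=0
    for e,d in rs: M=np.eye(3)-np.outer(d,d); A=A+M; b=b+M@e
    return np.linalg.solve(A,b)
E
python3 - <<'E'
from h import *
import pickle
C={n:robot.get_image(n) for n in("scene","side","wrist")}
pickle.dump(C,open('c0.pkl','wb'))
for n,c in C.items():
    cv2.imwrite(f'pics/{n}0.png',c['img']); print(n,c['eye'],c['orientation'],c['fovy'],c['cx'],c['cy'],c['k1'])
E
```

```text
scene [1447.1079506   215.01887309  713.76724039] [-2.15646949 -0.02048368  1.85001679] 48.98453914999033 314.878141850236 232.10514752552876 -0.13220493352666457
side [ 238.1410486  -576.38438096  634.95015404] [-2.24453264 -0.01763272 -0.49564549] 57.33329338579927 315.56877318129324 236.8564332298212 -0.059109398231208005
wrist [548.36745447  81.08270392 382.82133678] [2.85020751e+00 1.84531830e-03 3.33493161e-04] 66.75249177956539 313.69735626324393 242.5357968793773 -0.0603123316685217
```

View pics/scene0.png

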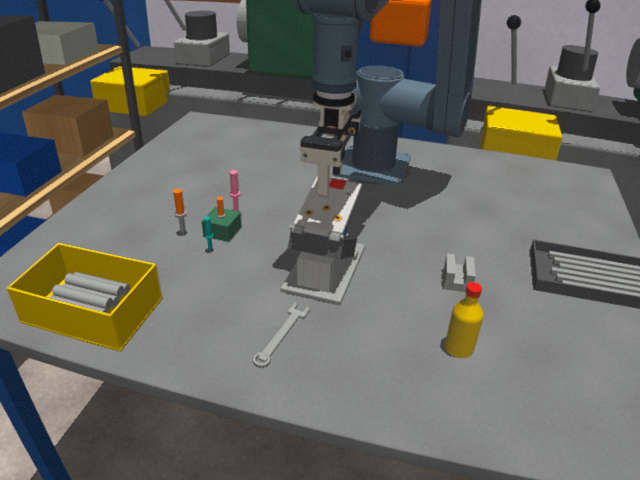

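View pics/side0.png

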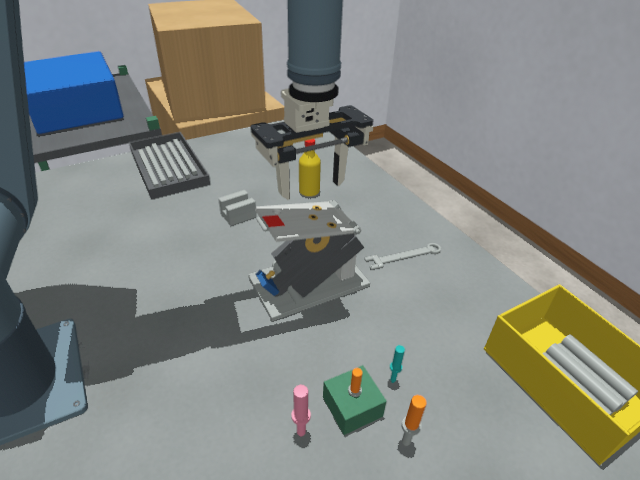

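The possible pins in the side view are:
- orange in the green block (356,380)
- large orange on the bench (416,415)
- pink (301,405)
- turquoise (398,360)

I choose the one in the block: orange, and the smaller of the two. I'll check it with a crop.

```bash
python3 - <<'E'
from h import *
import pickle
C=pickle.load(open('c0.pkl','rb'))
s=C['side']['img']
a=cv2.resize(s[190:320,230:380],None,fx=4,fy=4,interpolation=cv2.INTER_CUBIC)[:, :600]
b=cv2.resize(s[340:460,280:440],None,fx=2.5,fy=2.5,interpolation=cv2.INTER_CUBIC)
o=np.zeros((600,800,3),np.uint8); a=cv2.resize(a,(500,433)); o[:433,:500]=a; b=cv2.resize(b,(300,225)); o[:225,500:]=b
sc=C['scene']['img'][170:310,270:380]; o[225:225+375,505:505+295]=cv2.resize(sc,(295,375),interpolation=cv2.INTER_CUBIC)
cv2.imwrite('pics/crop.png',o)
for n in('scene','side'):
    hsv=cv2.cvtColor(C[n]['img'],cv2.COLOR_BGR2HSV)
    for k,(lo,hi) in dict(orange=((7,200,120),(14,255,255)),red=((0,180,100),(4,255,255)),green=((70,80,40),(85,255,255)),blue=((103,150,80),(115,255,255))).items():
        N,_,st,ce=cv2.connectedComponentsWithStats(cv2.inRange(hsv,lo,hi))
        print(n,k,[(st[i].tolist(),ce[i].round(1).tolist()) for i in range(1,N) if 25<st[i][4]<3000])
E
```

```text
scene orange [([371, 0, 60, 45, 2173], [401.6, 21.8]), ([174, 189, 9, 25, 147], [178.4, 201.6]), ([217, 197, 6, 18, 72], [219.8, 205.9])]
scene red [([330, 179, 16, 10, 104], [337.1, 183.4]), ([467, 282, 15, 15, 173], [473.5, 289.2])]
scene green [([206, 207, 35, 34, 696], [224.1, 223.8]), ([202, 220, 4, 16, 31], [203.7, 227.0])]
scene blue [([0, 0, 39, 22, 591], [18.9, 7.7]), ([46, 0, 72, 45, 1761], [85.6, 16.1]), ([123, 0, 27, 47, 827], [136.8, 19.5]), ([357, 22, 50, 55, 845], [375.7, 51.7]), ([409, 23, 29, 60, 981], [424.3, 59.9]), ([128, 37, 9, 14, 59], [131.2, 44.9]), ([62, 55, 58, 42, 835], [84.2, 79.9]), ([0, 86, 55, 110, 2672], [17.4, 141.6]), ([403, 124, 43, 19, 438], [421.2, 133.7]), ([0, 217, 45, 39, 696], [17.8, 232.6]), ([0, 383, 9, 17, 54], [2.9, 391.6]), ([2, 399, 15, 15, 64], [8.8, 406.1]), ([10, 414, 13, 18, 55], [16.5, 421.6]), ([18, 427, 14, 15, 57], [24.2, 434.1])]
side orange [([351, 374, 10, 19, 134], [355.0, 383.5]), ([405, 401, 19, 29, 298], [413.5, 416.7])]
side red [([305, 139, 10, 7, 47], [309.8, 142.1]), ([263, 216, 21, 11, 149], [272.9, 220.6])]
side green [([119, 66, 9, 9, 64], [122.7, 70.0]), ([146, 116, 13, 14, 134], [152.5, 122.5]), ([39, 161, 10, 10, 64], [43.4, 165.3]), ([323, 366, 63, 69, 2435], [353.2, 401.6])]
side blue [([257, 271, 22, 24, 182], [266.4, 283.5])]
```

View pics/crop.png

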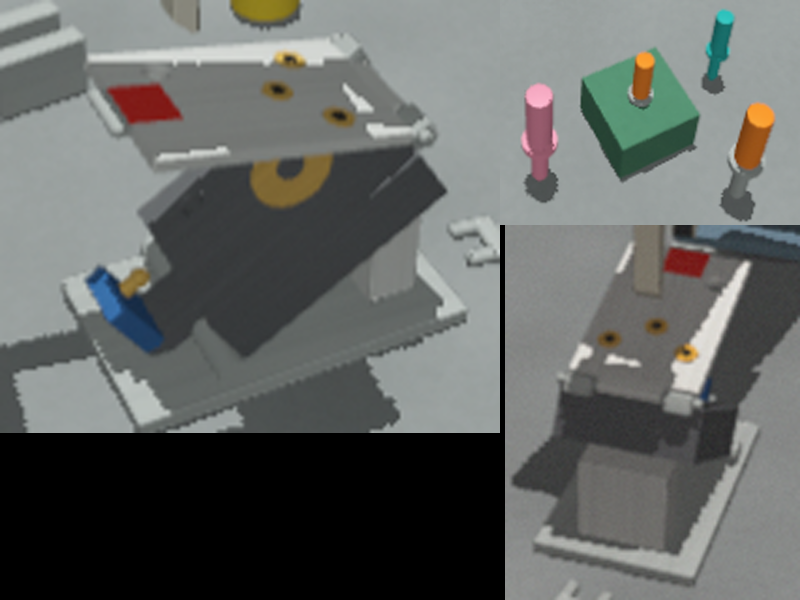

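View pics/wrist0.png

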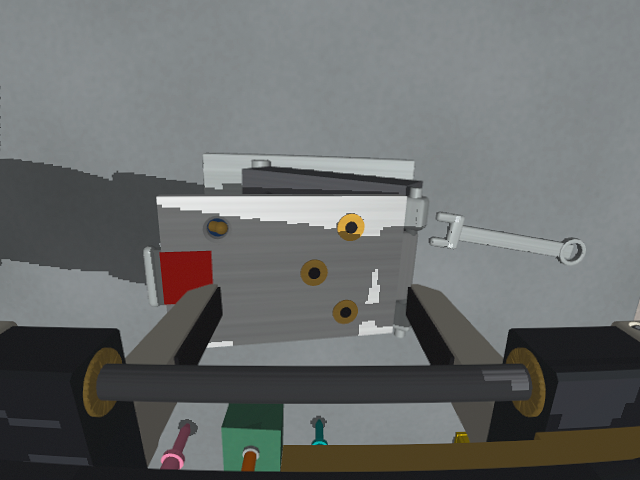

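The views show:
- **Pin:** the crop confirms that the small orange pin at side (355,383) stands in the green block.
- **Leaf:** in the wrist view the leaf is unobstructed. The pad is at (186,277), the plain pin hole at (217,228) and the leaf's +y edge runs from (157,197) to (405,196). The sine-plate edge runs from (204,154) to (413,161).

```bash
python3 - <<'E'
from h import *
import pickle
C=pickle.load(open('c0.pkl','rb')); w,s,c=C['wrist'],C['side'],C['scene']
hsv=cv2.cvtColor(w['img'],cv2.COLOR_BGR2HSV)
m=cv2.inRange(hsv,(0,180,80),(4,255,255)); N,_,st,ce=cv2.connectedComponentsWithStats(m); print([(st[i].tolist(),ce[i]) for i in range(1,N) if st[i][4]>50])
pts=np.argwhere(m[240:310,150:230])[:,::-1]+[150,240]; h=cv2.convexHull(pts.astype(np.int32)); print(cv2.approxPolyDP(h,4,True)[:,0].tolist())
P=tri([ray(w,186.5,277.5),ray(s,272.9,220.6)]); print('pad tri ws',P, 'scene proj',proj(c,P))
from scipy.optimize import brentq
f=lambda t,a,b:144-a*np.sin(np.radians(32)-t)+b*np.cos(np.radians(32)-t)
t=brentq(lambda t:f(t,147,4)-P[2],-.1,1.25); print('theta',t)
H=plane(w,217,228,f(t,128,4)); print('hole',H)
a=plane(w,204,154,10);b=plane(w,413,161,10); print('plate edge',a,b,np.arctan2(*(b-a)[1::-1]))
a=plane(w,157,197,f(t,172,4)); b=plane(w,405,196,f(t,0,4)); print('leaf edge',a,b,np.arctan2(*(b-a)[1::-1]), np.linalg.norm(b-a))
k=np.cos(np.radians(32)-t); v=(H-P)[:2]; print('yaw hole',np.arctan2(v[1],v[0])-np.arctan2(30,19*k),np.hypot(*v),np.hypot(30,19*k))
A=tri([ray(s,355,383.5),ray(c,219.8,205.9)]); print('pin handle mid',A,proj(s,A),proj(c,A))
for n,cc in(('s',s),('c',c)):
  hs=cv2.cvtColor(cc['img'],cv2.COLOR_BGR2HSV); m=cv2.inRange(hs,(70,80,40),(85,255,255)); N,l,st,ce=cv2.connectedComponentsWithStats(m)
  i=min(range(1,N),key=lambda i:np.hypot(*(ce[i]-proj(cc,A)-[0,15]))); q,_=cv2.findContours((l==i).astype(np.uint8),0,2); print(cv2.approxPolyDP(q[0],3,True)[:,0].tolist(),[plane(cc,*p,45).round(0)[:2].tolist() for p in cv2.approxPolyDP(q[0],3,True)[:,0].tolist()])
E
```

```text
[([160, 251, 52, 53, 2089], array([183.91048348, 272.6519866 ]))]
[[211, 283], [175, 303], [164, 303], [160, 252], [210, 251]]
pad tri ws [471.64269637  -2.82280903 178.66580846] scene proj [337.4861363  183.28528673]
theta 0.7692755601879059
hole [490.73123736  27.59658062 174.69075924]
plate edge [437.44153884  62.06000285  10.        ] [647.77551669  55.15036108  10.        ] -0.032839001461314944
leaf edge [460.79845358  47.80224513 183.89613638] [607.39137087  42.31195443 147.91148028] -0.037435135952042765 151.0447687537585
yaw hole -0.005901134262929375 35.91255579770287 35.28737711545095
pin handle mid [ 471.08276941 -287.36934429   69.96211828] [354.80835959 383.38837828] [219.67215739 205.94052955]
[[362, 366], [362, 392], [358, 397], [347, 392], [350, 371], [324, 382], [323, 397], [344, 434], [382, 416], [385, 400]] [[508.0, -253.0], [483.0, -292.0], [473.0, -297.0], [463.0, -282.0], [487.0, -252.0], [441.0, -250.0], [427.0, -272.0], [425.0, -336.0], [487.0, -339.0], [506.0, -320.0]]
[[215, 207], [206, 216], [210, 217], [213, 237], [228, 240], [240, 226], [239, 212], [224, 209], [226, 215], [219, 219]] [[441.0, -316.0], [487.0, -318.0], [488.0, -307.0], [564.0, -264.0], [564.0, -226.0], [503.0, -223.0], [445.0, -250.0], [443.0, -291.0], [468.0, -274.0], [489.0, -283.0]]
```

```bash
cat >> h.py <<'E'
hinge=np.array([614.5,-7.7,144.]); yaw=-.034
J=R.from_euler('z',yaw).as_matrix()
def leafR(t): return J@R.from_euler('y',t-np.radians(32)).as_matrix()   # columns: leaf axes
def leafpt(t,x,y,z): return hinge+leafR(t)@np.array([x,y,z],float)
def ori(zd,yd):
    x=np.cross(yd,zd); return R.from_matrix(np.c_[x,yd,zd]).as_euler('xyz')
def leafori(t,s=1):
    L=leafR(t); return ori(-L[:,2],s*L[:,1])
E
python3 - <<'E'
from h import *
print(leafR(0)[:,2], leafpt(0,-147,0,4), robot.current_eef_rot())
for s in(1,-1):
    for t,h in((.85,15),(.4,0),(0,0),(0,40)):
        q=robot.inverse_kinematics(leafpt(t,-147,0,4+h),leafori(t,s)); print(s,t,None if q is None else np.round(q,2))
E
```

```text
[-0.529613    0.01801378  0.8480481 ] [487.79052618  -3.39021706  69.49406054] [-3.14023332e+00 -2.37958440e-04  1.57082922e+00]
1 0.85 [-0.2   0.34  1.49 -0.05  1.59 -1.73]
1 0.4 [-0.27  0.11  1.99  0.05  0.89 -1.84]
1 0 [-0.38  0.11  2.37  0.94  0.22 -2.79]
1 0 [-0.4  -0.02  2.37  0.64  0.33 -2.5 ]
-1 0.85 [-0.2   0.34  1.49 -0.05  1.59  1.41]
-1 0.4 [-0.27  0.11  1.99  0.05  0.89  1.3 ]
-1 0 [-0.38  0.11  2.37  0.94  0.22  0.35]
-1 0 [-0.4  -0.02  2.37  0.64  0.33  0.64]
```

```bash
python3 - <<'E'
from h import *
robot.move_gripper(0)
def tgt(t,h):
    tt=max(t,.3); k=8*np.sin(tt-t)
    return leafpt(t,-150,0,4+h+k),leafori(tt,-1)
robot.move_ptp(*tgt(.85,15)); print(robot.current_t())
f0=np.array(robot.current_contact_force()); 
for t in np.arange(.75,.14,-.1):
    p,o=tgt(t,0); r=robot.move_linear(p,o,speed=60,f_stop=30)
    print(round(t,2),r,np.round(robot.current_contact_force()-f0,1),np.round(robot.current_tcp_pos()-p,1))
    if r: break
cv2.imwrite('pics/s1.png',robot.get_image('side')['img']); print(robot.current_t())
E
```

```text
3.0333
0.75 False [-0.6  0.2 -0.5] [ 0.2 -0.1  0.4]
0.65 False [-0.8  0.5  0.5] [ 0.1 -0.1  0.5]
0.55 False [-0.8  0.2  0.4] [ 0.2 -0.1  0.4]
0.45 False [-1.2 -0.2 -0.2] [ 0.3 -0.2  0.4]
0.35 False [-0.8  0.4  1.1] [ 0.3 -0.2  0.4]
0.25 False [-0.4 -0.8 -0.2] [ 0.3 -0.1  0.3]
0.15 False [-1.   0.1  1.3] [ 0.3 -0.  -0.2]
6.1083
```

View pics/s1.png

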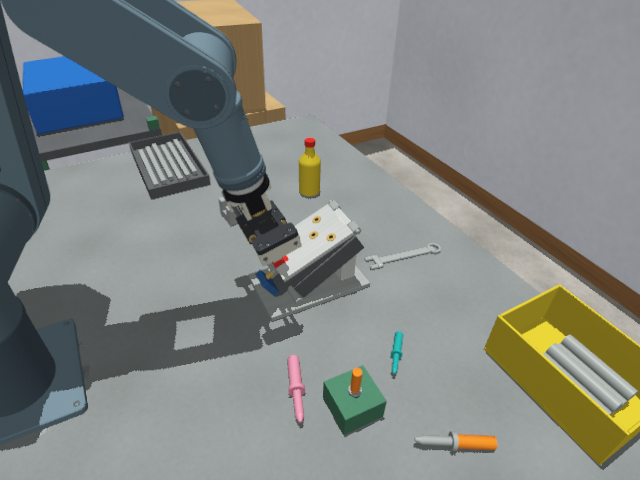

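The leaf is down near the catch, with the fingers on the pad at about (280,262). The three spare pins have toppled. The target pin still stands in its block at (356,380). Next is the final push past the catch.

```bash
python3 - <<'E'
from h import *
f0=np.array(robot.current_contact_force())
o=leafori(.3,-1)
p,_=leafpt(0,-150,0,4-6+2.4),0
r=robot.move_linear(p,o,speed=25,f_stop=45)
print(r,np.round(robot.current_contact_force()-f0,1),np.round(robot.current_tcp_pos()-p,1),robot.current_t())
back=robot.current_tcp_pos()+60*leafR(0)[:,2]
robot.move_linear(back,speed=120)
# look position: camera view of leaf
robot.move_ptp([430,60,300],leafori(.45,-1))
for n in('wrist','side'): cv2.imwrite(f'pics/{n}2.png',robot.get_image(n)['img'])
import pickle; pickle.dump({n:robot.get_image(n) for n in('wrist','side','scene')},open('c2.pkl','wb'))
print(robot.get_image('wrist')['eye'],robot.current_t())
E
```

```text
True [-11.4  -0.8  21.3] [-2.3  0.1  4.5] 7.0
[490.51801792  57.98580736 470.75622162] 8.75
```

View pics/wrist2.png

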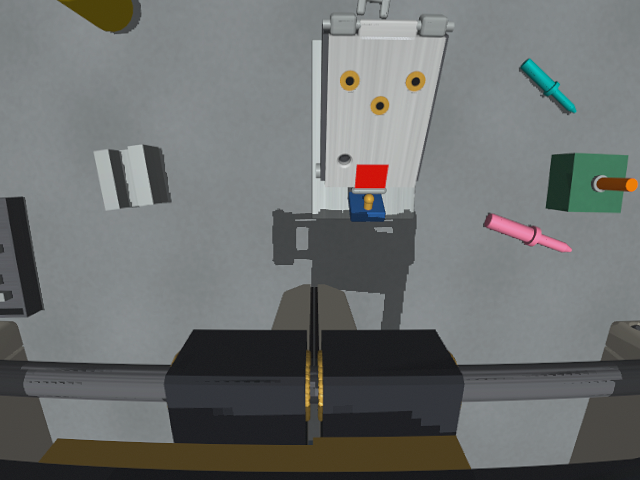

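The leaf looks shut, with the pad at (371,177), the hole at (344,158) and the catch ball at (368,202). I'll check by measurement.

```bash
python3 - <<'E'
from h import *
import pickle
C=pickle.load(open('c2.pkl','rb')); w,s,c=C['wrist'],C['side'],C['scene']
def cent(cc,lo,hi,near):
    m=cv2.inRange(cv2.cvtColor(cc['img'],cv2.COLOR_BGR2HSV),lo,hi); N,l,st,ce=cv2.connectedComponentsWithStats(m)
    i=min((i for i in range(1,N) if st[i][4]>25),key=lambda i:np.hypot(*(ce[i]-near))); return ce[i],st[i]
red=((0,180,80),(4,255,255)); org=((7,180,90),(14,255,255))
P0=leafpt(0,-147,0,4); R_={n:cent(C[n],*red,proj(C[n],P0)) for n in C}
for n in C: print(n,R_[n][0],proj(C[n],P0),R_[n][1])
for k in(('wrist','side'),('wrist','scene'),('wrist','side','scene')): print(k,tri([ray(C[n],*R_[n][0]) for n in k]))
# hole: dark blob
g=cv2.cvtColor(w['img'],cv2.COLOR_BGR2GRAY); sub=(g[145:172,328:362]<150).astype(np.uint8); N,l,st,ce=cv2.connectedComponentsWithStats(sub); print('blobs',st.tolist(),ce+[328,145])
H0=leafpt(0,-128,30,4); print('hole pred',H0,proj(w,H0))
# leaf edge yaw / hinge ends
a=plane(w,331,30,148);b=plane(w,453,26,148); print('hinge ends',a,b,np.arctan2(*(b-a)[1::-1])+np.pi/2)
O={n:cent(C[n],*org,proj(C[n],[471,-287,72])) for n in C}
for n in C: print(n,O[n])
for k in(('side','scene'),('wrist','side','scene')): print(tri([ray(C[n],*O[n][0]) for n in k]))
print(proj(w,[471,-287,95]),plane(w,599,184,50))
cv2.imwrite('pics/crop2.png',np.hstack([cv2.resize(w['img'][130:230,310:410],(400,400)),cv2.resize(s['img'][200:320,240:360],(400,400))]))
E
```

```text
wrist [370.63857143 174.92714286] [370.89047049 173.79056255] [355 164  33  23 700]
side [283.34131737 264.31736527] [282.68694335 264.33987972] [275 256  17  18 167]
scene [473.58823529 289.1       ] [333.35878308 229.73273247] [467 282  15  15 170]
('wrist', 'side') [487.73398815  -3.5566055   69.53538873]
('wrist', 'scene') [523.26899186 156.72808635  56.94837482]
('wrist', 'side', 'scene') [516.55083843 134.9345186    1.13269753]
blobs [[0, 0, 34, 27, 746], [9, 7, 15, 12, 119], [28, 18, 6, 9, 53]] [[343.59115282 157.47050938]
 [343.94117647 157.27731092]
 [358.54716981 167.0754717 ]]
hole pred [504.91393113  26.04471109  79.56252656] [344.185177   158.15993335]
hinge ends [607.03255645  40.1644714  148.        ] [608.30945677 -61.47172349 148.        ] 0.01256277988465393
wrist (array([613.08860759, 181.88924051]), array([598, 177,  34,  13, 316], dtype=int32))
side (array([355.18055556, 383.30555556]), array([351, 373,  11,  20, 144], dtype=int32))
scene (array([219.86419753, 205.83950617]), array([217, 197,   6,  18,  81], dtype=int32))
[ 471.31155787 -287.22515698   70.2346311 ]
[ 472.06115736 -285.52268198   68.26711728]
[636.38312086 184.08533331] [ 469.53211103 -279.17321257   50.        ]
```

View pics/crop2.png

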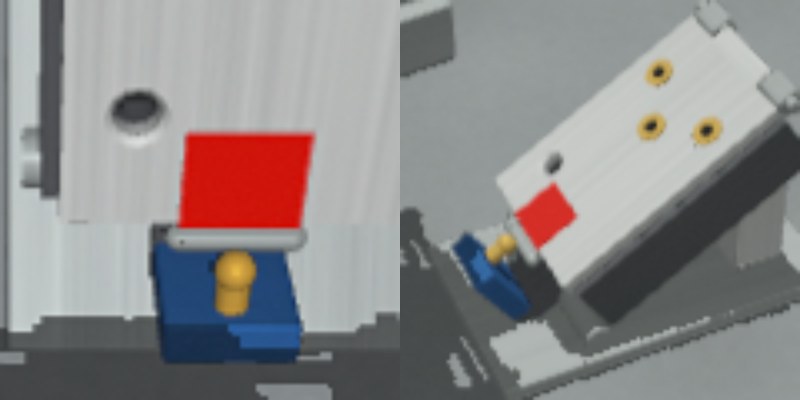

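The pad triangulates to z = 69.5, so the leaf is shut with the hand off, and the predicted hole agrees within 1 px. Next I check reach for the grasp and the insertion.

```bash
cat >> h.py <<'E'
T32=np.radians(32)
def pinpose(collar,t,b,s=-1,g=28):
    "TCP pose when the pin's collar underside is at collar, pin axis = leaf normal at angle t; tool leant b"
    L=leafR(t); o=leafori(t+b,s); return np.asarray(collar)+g*L[:,2]-19*leafR(t+b)[:,2],o
E
python3 - <<'E'
from h import *
H=leafpt(0,-128,30,4); n=leafR(0)[:,2]; P=np.array([471.5,-287,45])
for s in(-1,1):
  for b in(0.1,.2,.3,.4):
    for nm,a in(('grasp',(P,T32)),('lift',(P+[0,0,110],T32)),('hover',(H+75*n,0)),('in',(H-3*n,0))):
        p,o=pinpose(*a,b,s); q=robot.inverse_kinematics(p,o); print(s,b,nm,np.round(p),None if q is None else np.round(q,2))
E
```

```text
-1 0.1 grasp [ 470. -287.   54.] [-0.71  0.47  1.66 -0.07  1.09  0.93]
-1 0.1 lift [ 470. -287.  164.] [-0.71  0.36  1.54 -0.06  1.32  0.91]
-1 0.1 hover [459.  28. 150.] [-0.27 -0.1   2.22  0.19  0.58  1.2 ]
-1 0.1 in [500.  26.  84.] [-0.24  0.11  2.24  0.26  0.36  1.14]
-1 0.2 grasp [ 468. -287.   54.] [-0.67  0.53  1.58 -0.13  1.2   0.99]
-1 0.2 lift [ 468. -287.  164.] [-0.67  0.42  1.46 -0.12  1.42  0.96]
-1 0.2 hover [457.  28. 149.] [-0.25 -0.06  2.14  0.11  0.71  1.29]
-1 0.2 in [498.  26.  83.] [-0.22  0.14  2.15  0.13  0.51  1.28]
-1 0.3 grasp [ 466. -287.   55.] [-0.64  0.58  1.51 -0.18  1.31  1.03]
-1 0.3 lift [ 466. -287.  165.] [-0.64  0.47  1.39 -0.17  1.52  0.99]
-1 0.3 hover [455.  28. 149.] [-0.23 -0.    2.06  0.07  0.83  1.34]
-1 0.3 in [497.  26.  82.] [-0.2   0.17  2.07  0.07  0.65  1.35]
-1 0.4 grasp [ 464. -287.   55.] [-0.61  0.64  1.43 -0.22  1.41  1.06]
-1 0.4 lift [ 464. -287.  165.] [-0.61  0.54  1.32 -0.22  1.62  1.02]
-1 0.4 hover [453.  28. 148.] [-0.21  0.05  1.99  0.03  0.95  1.38]
-1 0.4 in [495.  26.  82.] [-0.19  0.22  1.98  0.03  0.79  1.39]
1 0.
[... 375 characters left out ...]
0.42  1.46 -0.12  1.42 -2.18]
1 0.2 hover [457.  28. 149.] [-0.25 -0.06  2.14  0.11  0.71 -1.86]
1 0.2 in [498.  26.  83.] [-0.22  0.14  2.15  0.13  0.51 -1.86]
1 0.3 grasp [ 466. -287.   55.] [-0.64  0.58  1.51 -0.18  1.31 -2.11]
1 0.3 lift [ 466. -287.  165.] [-0.64  0.47  1.39 -0.17  1.52 -2.15]
1 0.3 hover [455.  28. 149.] [-0.23 -0.    2.06  0.07  0.83 -1.8 ]
1 0.3 in [497.  26.  82.] [-0.2   0.17  2.07  0.07  0.65 -1.79]
1 0.4 grasp [ 464. -287.   55.] [-0.61  0.64  1.43 -0.22  1.41 -2.08]
1 0.4 lift [ 464. -287.  165.] [-0.61  0.54  1.32 -0.22  1.62 -2.12]
1 0.4 hover [453.  28. 148.] [-0.21  0.05  1.99  0.03  0.95 -1.76]
1 0.4 in [495.  26.  82.] [-0.19  0.22  1.98  0.03  0.79 -1.75]
```

```bash
python3 - <<'E'
from h import *
import pickle
b=.12; P=np.array([471.4,-287,45.]); H=leafpt(0,-128,30,4); n=leafR(0)[:,2]
robot.move_gripper(.6)
robot.move_ptp(*pinpose(P+[0,0,110],T32,b))
p,o=pinpose(P,T32,b)
print(robot.move_linear(p,o,speed=100,f_stop=15))
robot.move_gripper(0); print('w',robot.current_gripper_width()*93,robot.current_finger_force())
p,o=pinpose(P+[0,0,110],T32,b); robot.move_linear(p,o,speed=120); print('w',robot.current_gripper_width()*93)
p,o=pinpose(H+65*n,0,b); robot.move_ptp(p,o); robot.sleep(.2)
C={k:robot.get_image(k) for k in('wrist','side')}; pickle.dump(C,open('c3.pkl','wb'))
print(robot.current_tcp_pos()-p,robot.current_t(),'tip',proj(C['wrist'],H+25*n),proj(C['side'],H+25*n),'col',proj(C['wrist'],H+65*n),proj(C['side'],H+65*n))
cv2.imwrite('pics/hov.png',np.hstack([cv2.resize(C['wrist']['img'][180:400,200:420],(400,400)),cv2.resize(C['side']['img'][170:290,220:340],(400,400),interpolation=cv2.INTER_CUBIC)]))
E
```

```text
False
w 14.547749108112473 29.99309331178665
w 14.505543589344537
[ 0.52605499 -0.68025194 -0.02197841] 15.7083 tip [313.20243543 253.44387232] [277.4321871  242.28750375] col [313.11277579 286.48136856] [266.1733069  231.20693404]
```

View pics/hov.png

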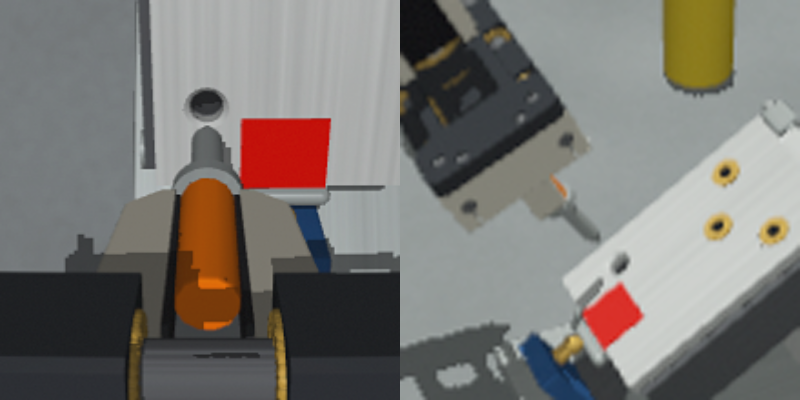

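The pin is held. Its tip is at wrist (313.9,249.3) and side (280,242.3). The hole is at wrist (313.3,237.2) and side (286,249.5). I'll triangulate both to get the relative offset.

```bash
python3 - <<'E'
from h import *
import pickle
C=pickle.load(open('c3.pkl','rb')); w,s=C['wrist'],C['side']
H=leafpt(0,-128,30,4); L=leafR(0)
g=cv2.cvtColor(w['img'],cv2.COLOR_BGR2GRAY)
sub=(g[226:248,300:328]<135).astype(np.uint8); N,l,st,ce=cv2.connectedComponentsWithStats(sub); print(st[1:].tolist(),ce[1:]+[300,226])
T=tri([ray(w,313.9,249.3),ray(s,280,242.3)]); h=tri([ray(w,313.3,237.2),ray(s,286,249.5)])
print('tip leaf',L.T@(T-H),'hole leaf',L.T@(h-H),'rel',L.T@(T-h))
print(proj(w,H),proj(s,H))
col=tri([ray(w,314,282),ray(s,266.5,231)])
for y in(-2,0,2): print(y,[proj(s,H+L@[x,y,25]).round(1).tolist() for x in(-2,0,2)],[proj(w,H+L@[x,y,25]).round(1).tolist() for x in(-2,0,2)])
E
```

```text
[[2, 2, 23, 19, 309]] [[312.9579288  236.93851133]]
tip leaf [ 2.64028067 -0.72884116 22.04598741] hole leaf [ 0.50021919 -0.40399644 -3.44390335] rel [ 2.14006147 -0.32484471 25.48989076]
[313.24524409 237.72967527] [284.09187319 248.8386138 ]
-2 [[277.0, 243.6], [277.8, 242.9], [278.6, 242.2]] [[316.4, 256.4], [316.4, 253.4], [316.4, 250.5]]
0 [[276.6, 243.0], [277.4, 242.3], [278.2, 241.6]] [[313.2, 256.4], [313.2, 253.4], [313.2, 250.5]]
2 [[276.2, 242.4], [277.0, 241.7], [277.8, 241.0]] [[310.0, 256.4], [310.0, 253.4], [310.0, 250.5]]
```

```bash
python3 - <<'E'
from h import *
import pickle
b=.12; L=leafR(0); n=L[:,2]; H=leafpt(0,-128,30,4)+L@[-2.2,.4,0]
f0=np.array(robot.current_contact_force())
for d,v in((65,60),(41,60),(34,20),(28,20),(20,30),(10,30),(3,30)):
    p,o=pinpose(H+d*n,0,b); r=robot.move_linear(p,o,speed=v,f_stop=12)
    print(d,r,np.round(L.T@(robot.current_contact_force()-f0),1),np.round(L.T@(robot.current_tcp_pos()-p),1),robot.current_gripper_width()*93)
    if r: break
C={k:robot.get_image(k) for k in('wrist','side')}; pickle.dump(C,open('c4.pkl','wb')); print(robot.current_t())
cv2.imwrite('pics/ins.png',np.hstack([cv2.resize(C['wrist']['img'][180:400,200:420],(400,400)),cv2.resize(C['side']['img'][200:320,230:350],(400,400),interpolation=cv2.INTER_CUBIC)]))
E
```

```text
65 False [ 0.9 -0.2  0.6] [-0.4 -0.1 -0.1] 14.538610470160888
41 False [ 0.  -0.5  0.7] [-0.3  0.1 -0.2] 14.623117932093027
34 False [-0.1 -1.6  0.5] [-0.1  0.  -0. ] 14.443183963727341
28 False [-1.  -1.   1.3] [-0.1  0.  -0.1] 14.34011279167217
20 False [-0.  -0.8  0.6] [-0.1 -0.  -0.2] 14.28488700417101
10 False [ 0.  -1.5  0.8] [-0.1 -0.  -0.2] 14.362670190235418
3 False [ 1.4 -1.5  0.7] [-0.1 -0.  -0.2] 14.53662307564526
18.8417
```

```bash
python3 - <<'E'
from h import *
import pickle
b=.12; L=leafR(0); n=L[:,2]; H=leafpt(0,-128,30,4)+L@[-2.2,.4,0]
f0=np.array(robot.current_contact_force())
p,o=pinpose(H-6*n,0,b); r=robot.move_linear(p,o,speed=20,f_stop=15)
print(r,np.round(L.T@(robot.current_contact_force()-f0),1),np.round(L.T@(robot.current_tcp_pos()-p),1))
robot.sleep(.4)
robot.move_gripper(.5); robot.sleep(.2)
robot.move_linear(robot.current_tcp_pos()+90*n,speed=120)
robot.move_ptp([430,60,300],leafori(.45,-1)); robot.sleep(.2)
C={k:robot.get_image(k) for k in('wrist','side')}; pickle.dump(C,open('c5.pkl','wb')); print(robot.current_t())
for k in C: print(k,[proj(C[k],leafpt(0,-128,30,4+z)).round(1).tolist() for z in(0,5,50)])
cv2.imwrite('pics/fin.png',np.hstack([cv2.resize(C['wrist']['img'][100:220,290:410],(400,400),interpolation=cv2.INTER_CUBIC),cv2.resize(C['side']['img'][200:320,230:350],(400,400),interpolation=cv2.INTER_CUBIC)]))
E
```

```text
True [-0.4 -1.4 17.1] [0.2 0.2 5.6]
22.4167
wrist [[344.3, 158.3], [344.6, 160.8], [347.5, 185.0]]
side [[284.1, 248.8], [282.8, 247.6], [270.5, 235.5]]
```

View pics/fin.png

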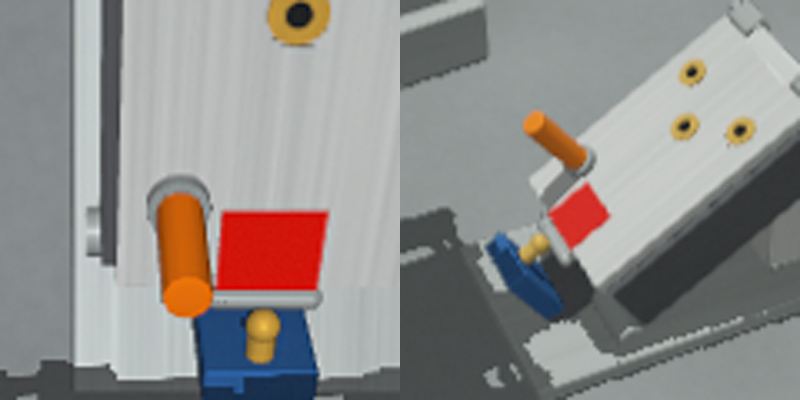

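The pin is fully seated, with its collar on the leaf, the handle top at the predicted pixels and the leaf shut.

```bash
python3 -c "
from bench import robot
print(robot.hand_in())"
```

```text
the job is handed in; nothing more can be done
None
```

The leaf is latched shut, the lock pin is fully home with its collar against the leaf and released, and the job was handed in at about 22.4 s; the hand-in returned no verdict.

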